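Show the helper which cutter to fit

ROBOT

A 6-joint arm with a two-finger parallel gripper is mounted at the origin on the work surface. World frame = base frame: x ahead of the robot, y to its left, z up, the work surface at z = 0. Lengths are in m, angles in rad, forces in N, time in s.
With the tool pointing down it reaches from about 0.375 to 0.9 m from the base axis. Payload 3.1 kg.
Tool frame: the origin (TCP) lies between the finger pads, 19 mm behind the fingertips; this is the grasp point; z points along the fingers, y is the line along which they close (so a half turn about z gives the same grasp; the last joint's range is limited). The gripper opens to 85 mm and grips with 20 to 120 N. Pads are 22 mm wide; open, the fingers measure 114 mm over their backs; the gripper's body (76 mm by 85 mm) begins 54 mm behind the grasp point. The pads swing forward as they close: fully open they stand 13 mm farther back than shut.
Start: joints at [-1.298, 0.527, 1.433, -0, 1.181, -0.178], TCP at [0.273, -0.562, 0.25] pointing down, gripper open.
Joint ranges: [-3.08, 3.08], [-0.75, 2.2], [0.22, 2.44], [-1.43, 4.57], [0, 2.65], [-2.85, 2.85]. Speed limits (rad/s): [2.79, 2.79, 3.14, 3.14, 3.14, 3.14].

INTERFACE

Orientations are given as a unit quaternion [x, y, z, w].
In Python, from station import manip, viewer, ticket gives the robot as it stands.
- The arm moves only by the shell command python3 -m creep 'ROWS' [FORCE]. ROWS is JSON, a list of rows, each an object with "slide": the shift along the tool's x, y, z in cm, a list of three; "angular": the turn, a rotation vector about the tool's x, y, z in rad, a list of three; "claw": the opening, from -1 (shut) to 1 (fully open). A call has 1 to 10 rows; each row shifts and turns the commanded pose from where the row before left it, along the tool's axes as they then stand; what a row does not reach is not made up. A row lasts 1/12 s, in which the tool goes at most 41.7 mm and 7.16 degrees, less where a joint would pass 70% of its speed; a pose out of reach is approached as far as the arm can. A call with a gripper value outside its range is refused whole. The fingers move at their own pace and stop on an object; FORCE is the grip in N (left out, the last holds). Time passes only in rows, so rows that do not move let the fingers close. It gives the time, the measured TCP pose, the force, the opening and the grip force at its end, in the units of the state.
- manip.sense(): the state, without advancing time (a new reading comes with each control period).
- viewer.snapshot(name): name is "side" or "top" or "wrist"; returns the picture (480x640x3 uint8, blue, green, red); there is no depth.
- viewer.calibration(name): a dict with "fov_y" (degrees; the focal length in pixels is half the picture's height over the tangent of half this angle, whatever the lens; pixels are square), "cx", "cy" (the principal point, pixels), "k1" (the pictures are not rectified: a ray, as slopes to the right and down, at radius r is drawn at 1 + k1 r^2 times it, then the intrinsics apply), "T" (4x4, takes a point from camera to world coordinates); the wrist camera has in their place "tool_from_camera" (4x4, takes a point from camera to tool coordinates, whose origin is the TCP and whose axes are the flange's). Camera axes: x right, y up, looking along -z (the intrinsics and any distortion apply to the point x, -y, -z); pixel columns grow to the right and rows downward; lengths in m; the calibration is good to about 2 mm. A picture is of the moment at which its call begins: read the wrist's pose just before it. calibration takes no time and is no camera call.
- ticket.sign_off(): hands the job in; it is judged then, once.
The state is a dict: "t": time; "q": joint angles; "qd": joint speeds; "tau": joint torques, N m; "tcp_pos": TCP position; "tool_rot": TCP orientation; "force": force on the tool from outside, world axes, zero at the start; "ft_torque": the same for the moment, N m; "finger_gap": opening from 0.0 (shut) to 1.0 (fully open); "gripper_force": force on a finger pad.
Only numpy, scipy, OpenCV 4.12 (cv2) and the standard library are available. Lean on these libraries where they do the work, as an engineer would, in place of code of your own. Each camera call takes 0.05 s, during which the arm holds its last target. There are 200 camera calls.

TASK

Show the helper which cutter goes in the router: press the call button right down and let it spring back, then point from straight above at the slot cutter (the wide flat disc) in the wooden rack, with the fingertips two or three centimetres over it, and stay there for two seconds. Then point in the same way at the router's collet, the upright nut in the round black opening of the metal plate, and finish there, still pointing. Do not touch or move the cutters, the rack, the plate or the loose things around them.

Things in the scene. Friction and masses are not known exactly. Their poses are not given: they have to be found in the camera images.
- call_button_top (a point): centre of the top of the call button, a round black plastic push button 36 mm across, its top 22 mm above the bench, on a round grey housing, alone near the middle of the bench; it is pressed straight down, about 5 N for its full 6 mm travel, and springs back
- call_button (a joint): travel of the call button in m: 0 up, 0.006 fully down
- rack: plain wooden cutter rack, a fixed block 150 x 220 x 40 mm (x, y, z) with six sockets in two rows of three, 70 mm apart; five hold steel router cutters in any order, one is empty. Origin at the centre of its underside, on the bench
- slot_cutter_top (a point): top centre of the slot cutter, about 66 mm above the bench, on its axis; z up
- slot_cutter: slot cutter: the widest cutter, a flat horizontal steel disc 48 mm across and 7 mm thick (57 mm above the bench at its top face) with a 16 mm wide, 9 mm high nut on top; shank (12 mm thick) standing in a 30 mm deep rack socket; loose; origin at the foot of the shank, 10 mm above the bench; z up
- vee_cutter: steel V cutter: cone with its point up, 25 mm wide, top 71 mm above the bench; shank (12 mm thick) standing in a 30 mm deep rack socket; loose; origin at the foot of the shank, 10 mm above the bench; z up
- ball_cutter: steel ball-shaped cutter, 26 mm wide, top 71 mm above the bench; shank (12 mm thick) standing in a 30 mm deep rack socket; loose; origin at the foot of the shank, 10 mm above the bench; z up
- straight_cutter: steel straight cutter: the tallest, a plain cylinder 16 mm wide, top 88 mm above the bench; shank (12 mm thick) standing in a 30 mm deep rack socket; loose; origin at the foot of the shank, 10 mm above the bench; z up
- cove_cutter: steel cove cutter: 32 mm wide foot narrowing to a 12 mm pilot, top 70 mm above the bench; shank (12 mm thick) standing in a 30 mm deep rack socket; loose; origin at the foot of the shank, 10 mm above the bench; z up
- plate: aluminium router insert plate, fixed, 170 x 220 x 8 mm (x, y, z), lying on the bench; at its centre a round black opening 68 mm across with the collet in it; a brass guide pin 10 mm wide, top 32 mm above the bench, stands at x = -60, y = 20 mm. Origin at the centre of its underside
- collet_top (a point): top centre of the router's collet, a fixed upright steel nut 32 mm wide below and 24 mm wide at its top, which is 30 mm above the bench, with a dark bore; at the centre of the plate; z up
- spare_nut: loose spare collet nut, steel, 28 mm wide, 16 mm high, lying near a corner of the plate, not in the black opening; origin under its centre
- setup_block: loose brass set-up block 20 x 50 x 20 mm lying on the plate; origin under its centre
- spanner: loose steel spanner 180 mm long lying beyond the work; origin under its middle
- tape_measure: loose yellow tape measure 65 x 35 x 55 mm, beyond the call button; origin under its centre
- slat: loose white shutter slat 160 x 50 x 9 mm lying on the left; origin under its centre
- glue: loose yellow glue bottle, 64 mm wide, 170 mm tall, on the left; origin under its centre
- mug: loose blue mug, 80 mm wide, 95 mm tall, on the right; origin under its centre
Things that resemble listed ones, but are neither listed nor needed, are in the scene too. Of the things shaped like the part that bears call_button_top, the grey one is meant.

How it is judged:
By the outcome, as a careful person would: the job done as asked, in the order asked, and still so for the second after the job is handed in, with the robot touching nothing.
It also fails if it takes over 54 s, if anything falls off the work surface, if the arm or the gripper's body presses on something with over 40 N, if the wrist force passes 120 N, or if a joint passes its speed limit or range.

## Working session

There is one attempt and no reset: what is moved stays moved. The work goes in short steps, Python scripts to look and compute and a shell command to move; the robot and the scene stay as the last step left them, time stands still between calls to the robot, and variables do not carry over. Pictures are saved under pics/ and viewed, at most 10 in all, crops included, and the job is handed in when it is done.

```bash
mkdir -p pics
cat > h.py <<'E'
import numpy as np, cv2
from station import manip, viewer, ticket
from scipy.spatial.transform import Rotation as R
def T_of(name):
    c=viewer.calibration(name)
    if 'T' in c: return c,np.array(c['T'])
    s=manip.sense(); M=np.eye(4); M[:3,:3]=R.from_quat(s['tool_rot']).as_matrix(); M[:3,3]=s['tcp_pos']
    return c,M@np.array(c['tool_from_camera'])
def K(c):
    f=240/np.tan(np.radians(c['fov_y'])/2)
    return np.array([[f,0,c['cx']],[0,f,c['cy']],[0,0,1]]),np.array([c['k1'],0,0,0.])
def pix2w(name,px,z,cT=None):
    c,T=cT or T_of(name); k,d=K(c)
    u=cv2.undistortPoints(np.array([[px]],float),k,d)[0,0]
    r=T[:3,:3]@np.array([u[0],-u[1],-1]); return T[:3,3]+r*(z-T[2,3])/r[2]
def w2pix(name,p,cT=None):
    c,T=cT or T_of(name); k,d=K(c)
    q=np.linalg.inv(T)@np.append(p,1); q=q[:3]*[1,-1,-1]
    return cv2.projectPoints(q.reshape(1,1,3),np.zeros(3),np.zeros(3),k,d)[0].ravel()
E
python3 - <<'E'
from h import *
for n in ('top','side'):
    cv2.imwrite(f'pics/{n}0.png',viewer.snapshot(n))
    c=viewer.calibration(n); print(n,c)
s=manip.sense(); print(s['t'],s['tcp_pos'],R.from_quat(s['tool_rot']).as_matrix().round(3),s['finger_gap'])
E
```

```text
top {'fov_y': 49.622069152665304, 'cx': 317.975378050307, 'cy': 238.24721018926564, 'k1': -0.04561479470301502, 'T': array([[ 0.02859913,  0.98394912, -0.17614263,  0.36535629],
       [-0.99958927,  0.02782721, -0.00685141, -0.02963597],
       [-0.00183988,  0.17626623,  0.98434081,  1.22025059],
       [ 0.        ,  0.        ,  0.        ,  1.        ]])}
side {'fov_y': 48.72312138353781, 'cx': 316.3230485601189, 'cy': 234.37976881346506, 'k1': -0.048977393196299124, 'T': array([[-0.81120003,  0.36128351, -0.45981381, -0.04440844],
       [-0.58450213, -0.47720666,  0.65622486,  0.8617677 ],
       [ 0.01765701,  0.80109178,  0.59828103,  0.89418226],
       [ 0.        ,  0.        ,  0.        ,  1.        ]])}
0.1 [ 0.27273439 -0.56166737  0.24912142] [[ 0.9    0.437 -0.001]
 [ 0.437 -0.9    0.002]
 [ 0.    -0.002 -1.   ]] 0.9952306455806709
```

View pics/top0.png

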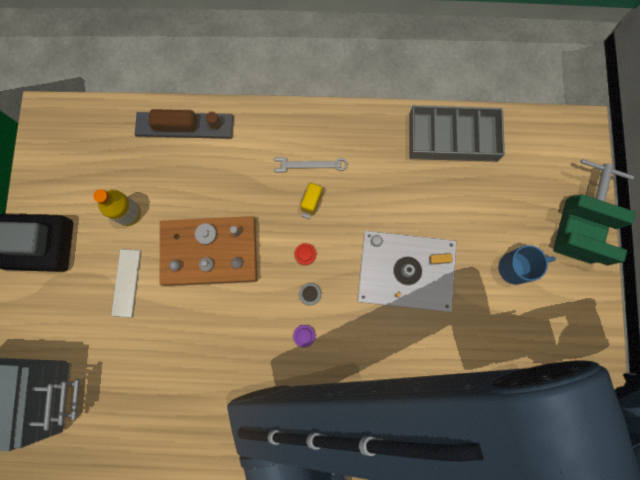

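View pics/side0.png

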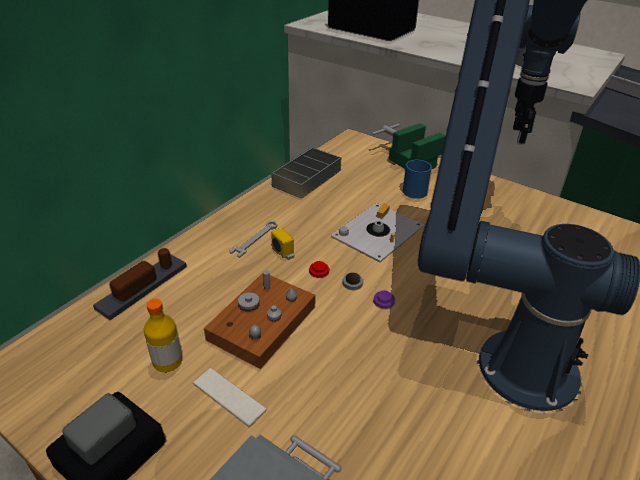

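Top view candidates:
- **Button:** red (305,254), grey with black top (310,294), purple (304,336). I choose the grey one.
- **Cutter:** disc (205,233), cove (206,264), straight (235,230), others (175,266) and (237,263). I choose the disc.
- **Collet:** nut in the black opening (408,270), spare nut (376,240). I choose the one in the opening.

I'll check these in a close crop.

Run:
```python
from h import *
im=cv2.imread('pics/top0.png'); s=cv2.imread('pics/side0.png')
a=cv2.resize(im[205:315,150:340],None,fx=4,fy=4,interpolation=cv2.INTER_CUBIC)[:, :800]
b=cv2.resize(im[225:315,355:460],(350,300)[:2],interpolation=cv2.INTER_CUBIC)
cv2.imwrite('pics/c1.png',cv2.resize(im[205:315,150:340],(760,440),interpolation=cv2.INTER_CUBIC))
c=np.zeros((400,800,3),np.uint8)
c[:320,:400]=cv2.resize(im[230:310,360:460],(400,320),interpolation=cv2.INTER_CUBIC)
c[:400,410:800]=cv2.resize(s[260:360,215:313],(390,400),interpolation=cv2.INTER_CUBIC)
cv2.imwrite('pics/c2.png',c)
```

```text
(no output)
```

View pics/c1.png

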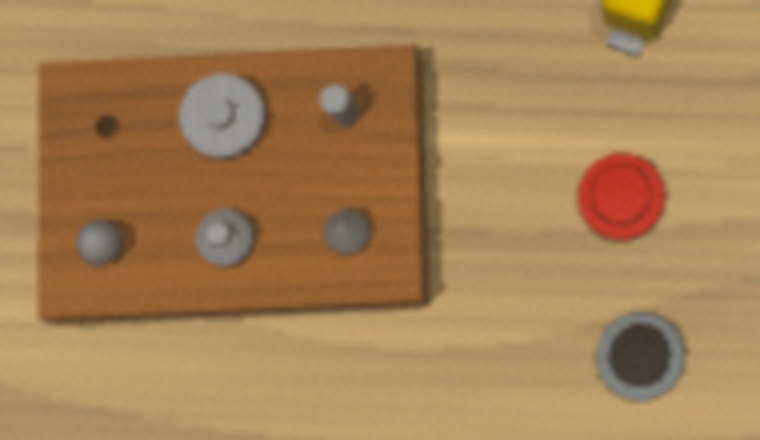

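View pics/c2.png

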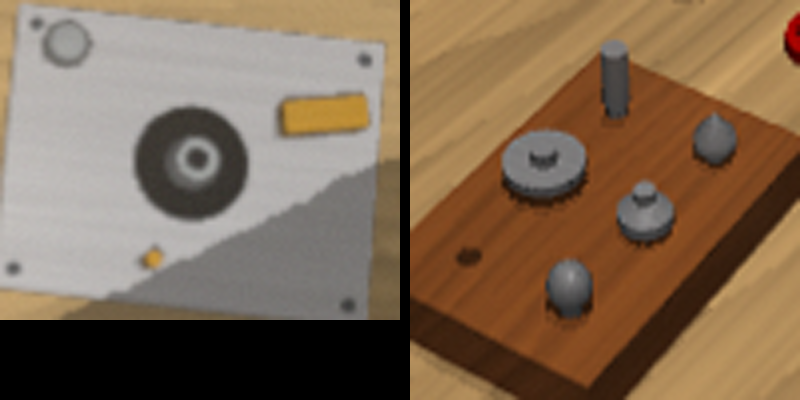

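The crops confirm it. The disc is at about top (205.5,233.8) with a nut on it, and the cove, V, ball and straight cutters are distinct from it. The grey-housed black button is at (310,293.8). The collet is in the black opening at (408,270).

Run:
```python
from h import *
for n,px,z in [('disc',(205.4,233.6),.057),('nut',(205.4,233),.066),('btn',(309.9,293.6),.022),('open',(407.7,270.7),.008),('col',(409.4,269.5),.03)]:
    p=pix2w('top',px,z); print(n,p.round(4),'r',np.hypot(*p[:2]).round(3),'side',w2pix('side',p).round(1))
s=manip.sense();Rm=R.from_quat(s['tool_rot']).as_matrix();p=pix2w('top',(309.9,293.6),.022)
print(100*Rm.T@(np.r_[p[:2],.16]-s['tcp_pos']))
```

```text
disc [0.577 0.236 0.057] r 0.623 side [248.6 299.6]
nut [0.5768 0.234  0.066 ] r 0.622 side [249.1 296.3]
btn [ 0.4498 -0.0064  0.022 ] r 0.45 side [352.9 276.9]
open [ 0.5108 -0.2341  0.008 ] r 0.562 side [377.7 229.6]
col [ 0.5111 -0.2343  0.03  ] r 0.562 side [378.4 223.2]
[ 40.17209151 -42.2044071    9.0087806 ]
```

```bash
python3 -m creep '[{"slide":[1.3,-1.4,0.3],"angular":[0,0,0],"claw":-1},{"slide":[2.6,-2.8,0.6],"angular":[0,0,0],"claw":-1},{"slide":[2.6,-2.8,0.6],"angular":[0,0,0],"claw":-1},{"slide":[2.6,-2.8,0.6],"angular":[0,0,0],"claw":-1},{"slide":[2.6,-2.8,0.6],"angular":[0,0,0],"claw":-1},{"slide":[2.6,-2.8,0.6],"angular":[0,0,0],"claw":-1},{"slide":[2.6,-2.8,0.6],"angular":[0,0,0],"claw":-1},{"slide":[2.6,-2.8,0.6],"angular":[0,0,0],"claw":-1},{"slide":[2.6,-2.8,0.6],"angular":[0,0,0],"claw":-1},{"slide":[2.6,-2.8,0.6],"angular":[0,0,0],"claw":-1}]' 30
cat > d.py <<'E'
import sys
from h import *
s=manip.sense();Rm=R.from_quat(s['tool_rot']).as_matrix()
print(s['t'],s['tcp_pos'].round(4) if hasattr(s['tcp_pos'],'round') else s['tcp_pos'],'tilt',Rm[:,2].round(4),'F',np.round(s['force'],1),'gap',s['finger_gap'])
print('to go cm',(100*Rm.T@(np.array(eval(sys.argv[1]))-s['tcp_pos'])).round(2))
E
python3 d.py .4498,-.0064,.10
```

```text
t: 0.93
tcp_pos: [0.379, -0.2133, 0.1927]
tool_rot: [0.975, 0.224, -0.0, -0.0]
force: [0.8, 0.6, -1.3]
finger_gap: -0.004
gripper_force: 0.0
0.9333 [ 0.379  -0.2133  0.1927] tilt [-1.e-04  3.e-04 -1.e+00] F [ 0.8  0.6 -1.3] gap -0.004433787291442073
to go cm [ 15.39 -15.53   9.27]
```

```bash
python3 -m creep '[{"slide":[2.5,-2.5,0.8],"angular":[0,0,0],"claw":-1},{"slide":[2.5,-2.5,0.8],"angular":[0,0,0],"claw":-1},{"slide":[2.5,-2.5,0.8],"angular":[0,0,0],"claw":-1},{"slide":[2.5,-2.5,0.8],"angular":[0,0,0],"claw":-1},{"slide":[2.5,-2.5,0.8],"angular":[0,0,0],"claw":-1},{"slide":[1.9,-2,0.8],"angular":[0,0,0],"claw":-1},{"slide":[1,-1,0.3],"angular":[0,0,0],"claw":-1},{"slide":[0,0,0],"angular":[0,0,0],"claw":-1},{"slide":[0,0,0],"angular":[0,0,0],"claw":-1}]'
python3 d.py .4498,-.0064,.041
python3 - <<'E'
from h import *
cv2.imwrite('pics/w1.png',np.hstack([cv2.resize(viewer.snapshot('wrist'),(400,300)),cv2.resize(viewer.snapshot('side')[190:310,280:440],(400,300))]))
print(w2pix('wrist',[.4498,-.0064,.022])*400/640)
E
```

```text
t: 1.68
tcp_pos: [0.4497, -0.0077, 0.1417]
tool_rot: [0.974, 0.225, -0.0, -0.0]
force: [0.1, -0.3, -0.0]
finger_gap: -0.0
gripper_force: 0.0
1.6833 [ 0.4497 -0.0077  0.1417] tilt [-9.e-04  0.e+00 -1.e+00] F [ 0.1 -0.3 -0. ] gap -7.467471282278625e-05
to go cm [ 0.08 -0.11 10.07]
[199.24129442 146.31766972]
```

View pics/w1.png

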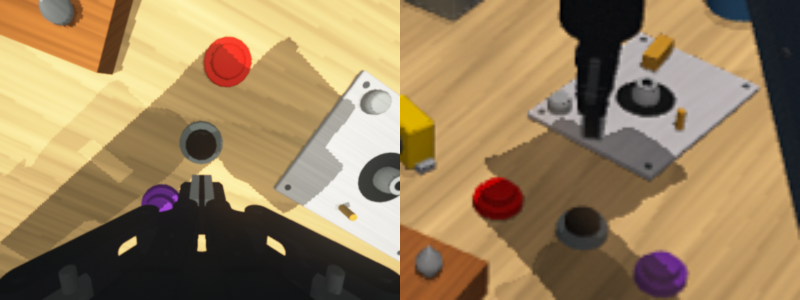

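The wrist picture shows the grey button at about (202,142) of the half-size panel, a few mm from the prediction. I'll measure it properly.

Run:
```python
from h import *
im=viewer.snapshot('wrist'); cT=T_of('wrist')
g=im[180:275,280:365]; 
for th in (60,75,90):
    m=(g.max(2)<th).astype(np.uint8); m[80:]=0
    n,l,st,ce=cv2.connectedComponentsWithStats(m); i=1+st[1:,4].argmax()
    px=ce[i]+[280,180]; print(th,st[i],px,pix2w('wrist',px,.022,cT))
t=viewer.snapshot('top'); g=t[283:305,299:322]
m=(g.max(2)<85).astype(np.uint8);n,l,st,ce=cv2.connectedComponentsWithStats(m); i=1+st[1:,4].argmax();print(st[i],ce[i]+[299,283],pix2w('top',ce[i]+[299,283],.022))
t=viewer.snapshot('side');g=t[260:295,335:372]
m=(g.max(2)<85).astype(np.uint8);n,l,st,ce=cv2.connectedComponentsWithStats(m); i=1+st[1:,4].argmax();print(st[i],ce[i]+[335,260],pix2w('side',ce[i]+[335,260],.022))
```

```text
60 [  15   27   49   48 1848] [319.28625541 230.39339827] [ 0.45243874 -0.00585412  0.022     ]
75 [  15   26   50   50 1942] [319.29711637 230.36869207] [ 0.45245842 -0.00585321  0.022     ]
90 [   7   26   60   50 2194] [317.84685506 230.52187785] [ 0.45190947 -0.00497604  0.022     ]
[  0   3  23  19 355] [309.16338028 296.61690141] [ 0.44287606 -0.0049369   0.022     ]
[  0  12  28  23 376] [350.10106383 283.36968085] [0.44241905 0.0180195  0.022     ]
```

```bash
python3 -m creep '[{"slide":[0.2,-0.1,1.5],"angular":[0,0,0],"claw":-1},{"slide":[0,0,2.5],"angular":[0,0,0],"claw":-1},{"slide":[0,0,2.5],"angular":[0,0,0],"claw":-1},{"slide":[0,0,2],"angular":[0,0,0],"claw":-1},{"slide":[0,0,1.1],"angular":[0,0,0],"claw":-1},{"slide":[0,0,0.4],"angular":[0,0,0],"claw":-1},{"slide":[0,0,0.2],"angular":[0,0,0],"claw":-1},{"slide":[0,0,0.2],"angular":[0,0,0],"claw":-1},{"slide":[0,0,0],"angular":[0,0,0],"claw":-1}]'
```

```text
t: 2.68
tcp_pos: [0.451, -0.007, 0.0386]
tool_rot: [0.975, 0.224, -0.0, 0.0]
force: [-1.8, -1.4, 2.8]
finger_gap: -0.0
gripper_force: 1.3
```

```bash
python3 -m creep '[{"slide":[0,0,0.15],"angular":[0,0,0],"claw":-1},{"slide":[0,0,0.15],"angular":[0,0,0],"claw":-1},{"slide":[0,0,0.1],"angular":[0,0,0],"claw":-1},{"slide":[0,0,0.1],"angular":[0,0,0],"claw":-1},{"slide":[0,0,0],"angular":[0,0,0],"claw":-1},{"slide":[0,0,0],"angular":[0,0,0],"claw":-1}]'
```

```text
t: 3.18
tcp_pos: [0.4513, -0.0068, 0.0345]
tool_rot: [0.975, 0.224, 0.001, 0.0]
force: [-4.3, -2.4, 17.3]
finger_gap: 0.003
gripper_force: 8.6
```

Full travel reached: 17 N against a 5 N spring, so it's on the stop. Now straight up.

```bash
python3 -m creep '[{"slide":[0,0,-1],"angular":[0,0,0],"claw":-1},{"slide":[0,0,-2.5],"angular":[0,0,0],"claw":-1},{"slide":[0,0,-3.5],"angular":[0,0,0],"claw":-1},{"slide":[0,0,-3.5],"angular":[0,0,0],"claw":-1},{"slide":[0,0,-2.5],"angular":[0,0,0],"claw":-1},{"slide":[0,0,-1],"angular":[0,0,0],"claw":-1},{"slide":[0,0,0],"angular":[0,0,0],"claw":-1}]'; python3 d.py .577,.235,.17
```

```text
t: 3.77
tcp_pos: [0.4537, -0.0069, 0.176]
tool_rot: [0.975, 0.224, 0.004, 0.002]
force: [-0.3, 0.1, -0.1]
finger_gap: -0.004
gripper_force: 0.0
3.7667 [ 0.4537 -0.0069  0.176 ] tilt [ 0.0086 -0.0019 -1.    ] F [-0.3  0.1 -0.1] gap -0.004139830590814416
to go cm [ 21.65 -16.38   0.66]
```

```bash
python3 -m creep '[{"slide":[1.3,-1,0],"angular":[0,0,0],"claw":-1},{"slide":[2.8,-2.1,0],"angular":[0,0,0],"claw":-1},{"slide":[2.8,-2.1,0],"angular":[0,0,0],"claw":-1},{"slide":[2.8,-2.1,0],"angular":[0,0,0],"claw":-1},{"slide":[2.8,-2.1,0],"angular":[0,0,0],"claw":-1},{"slide":[2.8,-2.1,0],"angular":[0,0,0],"claw":-1},{"slide":[2.8,-2.1,0],"angular":[0,0,0],"claw":-1},{"slide":[2,-1.5,0],"angular":[0,0,0],"claw":-1},{"slide":[0,0,0],"angular":[0,0,0],"claw":-1},{"slide":[0,0,0],"angular":[0,0,0],"claw":-1}]'; python3 d.py .577,.235,.11
python3 - <<'E'
from h import *
cv2.imwrite('pics/w2.png',viewer.snapshot('wrist'))
print(w2pix('wrist',[.577,.235,.057]),w2pix('wrist',[.577,.235,.066]))
E
```

```text
t: 4.6
tcp_pos: [0.5658, 0.2182, 0.1714]
tool_rot: [0.974, 0.225, -0.001, -0.0]
force: [0.5, -0.1, 0.2]
finger_gap: 0.001
gripper_force: 0.0
4.6 [0.5658 0.2182 0.1714] tilt [-1.5e-03 -3.0e-04 -1.0e+00] F [ 0.5 -0.1  0.2] gap 0.0009611522972800507
to go cm [ 1.75 -1.02  6.14]
[306.17508927 211.30630132] [305.54647018 214.1135022 ]
```

View pics/w2.png

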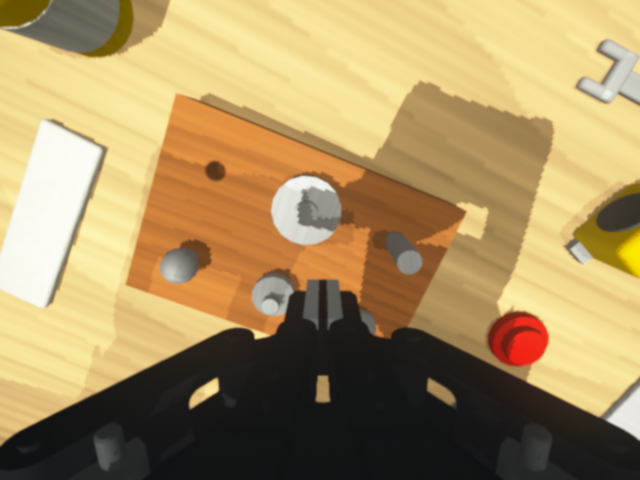

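The wrist view shows the disc at (306,210), and my prediction was (306,211), so they agree. The tips will come down over it.

```bash
python3 -m creep '[{"slide":[0.9,-0.5,0],"angular":[0,0,0],"claw":-1},{"slide":[0.85,-0.5,1],"angular":[0,0,0],"claw":-1},{"slide":[0,0,2],"angular":[0,0,0],"claw":-1},{"slide":[0,0,1.8],"angular":[0,0,0],"claw":-1},{"slide":[0,0,0.9],"angular":[0,0,0],"claw":-1},{"slide":[0,0,0.4],"angular":[0,0,0],"claw":-1},{"slide":[0,0,0],"angular":[0,0,0],"claw":-1},{"slide":[0,0,0],"angular":[0,0,0],"claw":-1}]'; python3 d.py .577,.235,.11
```

```text
t: 5.32
tcp_pos: [0.578, 0.2335, 0.1122]
tool_rot: [0.975, 0.224, 0.0, -0.0]
force: [0.8, -0.2, 0.7]
finger_gap: 0.003
gripper_force: 0.0
5.3167 [0.578  0.2335 0.1122] tilt [ 6.e-04  2.e-04 -1.e+00] F [ 0.8 -0.2  0.7] gap 0.0025140904654794584
to go cm [-0.02 -0.18  0.22]
```

```bash
python3 -m creep '[{"slide":[0,-0.2,0.2],"angular":[0,0,0],"claw":-1},{"slide":[0,0,0],"angular":[0,0,0],"claw":-1},{"slide":[0,0,0],"angular":[0,0,0],"claw":-1},{"slide":[0,0,0],"angular":[0,0,0],"claw":-1},{"slide":[0,0,0],"angular":[0,0,0],"claw":-1},{"slide":[0,0,0],"angular":[0,0,0],"claw":-1},{"slide":[0,0,0],"angular":[0,0,0],"claw":-1},{"slide":[0,0,0],"angular":[0,0,0],"claw":-1},{"slide":[0,0,0],"angular":[0,0,0],"claw":-1},{"slide":[0,0,0],"angular":[0,0,0],"claw":-1}]'; python3 d.py .577,.235,.11
python3 - <<'E'
from h import *
cv2.imwrite('pics/s3.png',np.hstack([cv2.resize(viewer.snapshot('side')[220:370,190:340],(400,400)),cv2.resize(viewer.snapshot('top')[180:300,140:260],(400,400))]))
E
```

```text
t: 6.15
tcp_pos: [0.5766, 0.2354, 0.11]
tool_rot: [0.975, 0.224, -0.0, -0.0]
force: [-0.2, -0.3, 0.4]
finger_gap: 0.002
gripper_force: 0.0
6.15 [0.5766 0.2354 0.11  ] tilt [-0. -0. -1.] F [-0.2 -0.3  0.4] gap 0.0019422746235136542
to go cm [ 0.02  0.05 -0.  ]
```

View pics/s3.png

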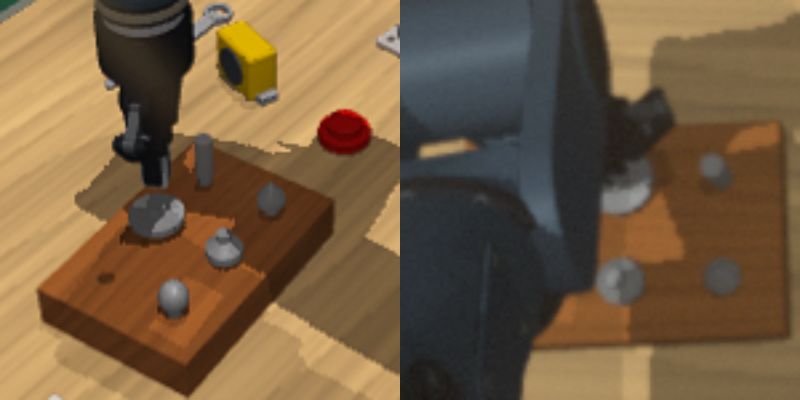

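```bash
for i in 1; do :; done; python3 -m creep '[{"slide":[0,0,0],"angular":[0,0,0],"claw":-1},{"slide":[0,0,0],"angular":[0,0,0],"claw":-1},{"slide":[0,0,0],"angular":[0,0,0],"claw":-1},{"slide":[0,0,0],"angular":[0,0,0],"claw":-1},{"slide":[0,0,0],"angular":[0,0,0],"claw":-1},{"slide":[0,0,0],"angular":[0,0,0],"claw":-1},{"slide":[0,0,0],"angular":[0,0,0],"claw":-1},{"slide":[0,0,0],"angular":[0,0,0],"claw":-1},{"slide":[0,0,0],"angular":[0,0,0],"claw":-1},{"slide":[0,0,0],"angular":[0,0,0],"claw":-1}]'
```

```text
t: 7.08
tcp_pos: [0.5766, 0.2354, 0.11]
tool_rot: [0.975, 0.224, -0.0, -0.0]
force: [-0.5, -0.3, -0.3]
finger_gap: -0.002
gripper_force: 0.0
```

The side panel shows the tips at (155,183), directly above the disc at (155,217), with clear air between them. I'll hold longer so the dwell passes two seconds by a safe margin.

```bash
python3 -m creep '[{"slide":[0,0,0],"angular":[0,0,0],"claw":-1},{"slide":[0,0,0],"angular":[0,0,0],"claw":-1},{"slide":[0,0,0],"angular":[0,0,0],"claw":-1},{"slide":[0,0,0],"angular":[0,0,0],"claw":-1},{"slide":[0,0,0],"angular":[0,0,0],"claw":-1},{"slide":[0,0,0],"angular":[0,0,0],"claw":-1},{"slide":[0,0,0],"angular":[0,0,0],"claw":-1},{"slide":[0,0,0],"angular":[0,0,0],"claw":-1},{"slide":[0,0,0],"angular":[0,0,0],"claw":-1},{"slide":[0,0,0],"angular":[0,0,0],"claw":-1}]'
python3 -m creep '[{"slide":[0,0,0],"angular":[0,0,0],"claw":-1},{"slide":[0,0,0],"angular":[0,0,0],"claw":-1},{"slide":[0,0,0],"angular":[0,0,0],"claw":-1},{"slide":[0,0,-1],"angular":[0,0,0],"claw":-1},{"slide":[0,0,-3],"angular":[0,0,0],"claw":-1},{"slide":[0,0,-2],"angular":[0,0,0],"claw":-1},{"slide":[0,0,-1],"angular":[0,0,0],"claw":-1},{"slide":[0,0,0],"angular":[0,0,0],"claw":-1}]'
python3 d.py .511,-.2342,.17
```

```text
t: 7.92
tcp_pos: [0.5766, 0.2354, 0.11]
tool_rot: [0.975, 0.224, -0.0, 0.0]
force: [-0.6, -0.6, 0.1]
finger_gap: 0.001
gripper_force: 0.0
t: 8.58
tcp_pos: [0.5785, 0.2358, 0.1834]
tool_rot: [0.975, 0.224, 0.003, 0.0]
force: [1.4, -0.0, 1.0]
finger_gap: -0.0
gripper_force: 0.0
8.5833 [0.5785 0.2358 0.1834] tilt [ 0.0064  0.0014 -1.    ] F [ 1.4 -0.   1. ] gap -0.0002034753147261661
to go cm [-26.6   39.34   1.23]
```

```bash
python3 -m creep '[{"slide":[-1,1.5,0],"angular":[0,0,0],"claw":-1},{"slide":[-2,3,0],"angular":[0,0,0],"claw":-1},{"slide":[-2,3,0],"angular":[0,0,0],"claw":-1},{"slide":[-2,3,0],"angular":[0,0,0],"claw":-1},{"slide":[-2,3,0],"angular":[0,0,0],"claw":-1},{"slide":[-2,3,0],"angular":[0,0,0],"claw":-1},{"slide":[-2,3,0],"angular":[0,0,0],"claw":-1},{"slide":[-2,3,0],"angular":[0,0,0],"claw":-1},{"slide":[-2,3,0],"angular":[0,0,0],"claw":-1},{"slide":[-2,3,0],"angular":[0,0,0],"claw":-1}]'
python3 -m creep '[{"slide":[-2,3,0],"angular":[0,0,0],"claw":-1},{"slide":[-2,3,0],"angular":[0,0,0],"claw":-1},{"slide":[-1.5,2.2,0],"angular":[0,0,0],"claw":-1},{"slide":[-0.7,1,0],"angular":[0,0,0],"claw":-1},{"slide":[0,0,0],"angular":[0,0,0],"claw":-1},{"slide":[0,0,0],"angular":[0,0,0],"claw":-1},{"slide":[0,0,0],"angular":[0,0,0],"claw":-1}]'
python3 d.py .511,-.2342,.074
python3 - <<'E'
from h import *
cv2.imwrite('pics/w4.png',viewer.snapshot('wrist'))
print(w2pix('wrist',[.511,-.2342,.03]),w2pix('wrist',[.511,-.2342,.008]))
E
```

```text
t: 9.42
tcp_pos: [0.5288, -0.1053, 0.179]
tool_rot: [0.975, 0.224, -0.001, -0.001]
force: [0.7, -0.3, -0.3]
finger_gap: 0.003
gripper_force: 0.0
t: 10.0
tcp_pos: [0.514, -0.2119, 0.1795]
tool_rot: [0.974, 0.224, -0.001, -0.001]
force: [-0.4, 0.1, -0.2]
finger_gap: -0.001
gripper_force: 0.0
10.0 [ 0.514  -0.2119  0.1795] tilt [-0.0016  0.0018 -1.    ] F [-0.4  0.1 -0.2] gap -0.0013830435890071686
to go cm [-1.24  1.89 10.54]
[345.94882009 241.05758974] [344.39853624 233.81208277]
```

View pics/w4.png

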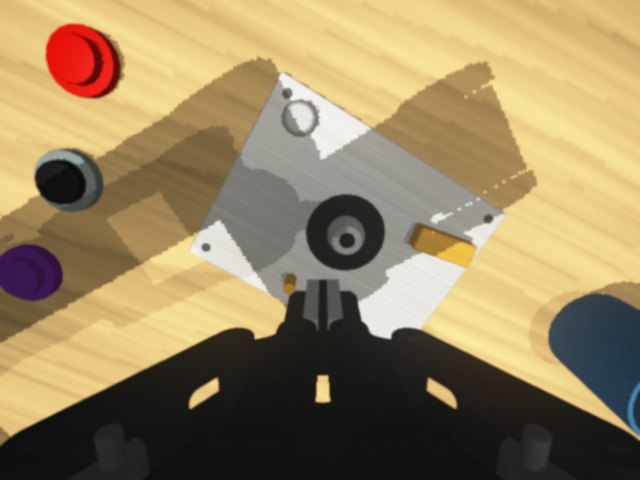

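The collet bore is at (347,240) against a prediction of (346,241), and the opening at (345,232) also agrees. The button is up again.

```bash
python3 -m creep '[{"slide":[-0.6,0.9,0.5],"angular":[0,0,0],"claw":-1},{"slide":[-0.6,1,1.5],"angular":[0,0,0],"claw":-1},{"slide":[0,0,2.3],"angular":[0,0,0],"claw":-1},{"slide":[0,0,2.3],"angular":[0,0,0],"claw":-1},{"slide":[0,0,2],"angular":[0,0,0],"claw":-1},{"slide":[0,0,1.2],"angular":[0,0,0],"claw":-1},{"slide":[0,0,0.5],"angular":[0,0,0],"claw":-1},{"slide":[0,0,0],"angular":[0,0,0],"claw":-1},{"slide":[0,0,0],"angular":[0,0,0],"claw":-1}]'; python3 d.py .511,-.2342,.074
```

```text
t: 10.8
tcp_pos: [0.5123, -0.236, 0.0771]
tool_rot: [0.975, 0.224, 0.0, 0.0]
force: [-0.1, -0.1, -0.1]
finger_gap: 0.001
gripper_force: 0.0
10.8 [ 0.5123 -0.236   0.0771] tilt [ 2.e-04 -2.e-04 -1.e+00] F [-0.1 -0.1 -0.1] gap 0.0008392553022910498
to go cm [-0.04 -0.22  0.31]
```

```bash
python3 -m creep '[{"slide":[0,-0.2,0.3],"angular":[0,0,0],"claw":-1},{"slide":[0,0,0],"angular":[0,0,0],"claw":-1},{"slide":[0,0,0],"angular":[0,0,0],"claw":-1},{"slide":[0,0,0],"angular":[0,0,0],"claw":-1},{"slide":[0,0,0],"angular":[0,0,0],"claw":-1},{"slide":[0,0,0],"angular":[0,0,0],"claw":-1},{"slide":[0,0,0],"angular":[0,0,0],"claw":-1},{"slide":[0,0,0],"angular":[0,0,0],"claw":-1},{"slide":[0,0,0],"angular":[0,0,0],"claw":-1},{"slide":[0,0,0],"angular":[0,0,0],"claw":-1}]' >/dev/null
python3 -m creep '[{"slide":[0,0,0],"angular":[0,0,0],"claw":-1},{"slide":[0,0,0],"angular":[0,0,0],"claw":-1},{"slide":[0,0,0],"angular":[0,0,0],"claw":-1},{"slide":[0,0,0],"angular":[0,0,0],"claw":-1},{"slide":[0,0,0],"angular":[0,0,0],"claw":-1},{"slide":[0,0,0],"angular":[0,0,0],"claw":-1},{"slide":[0,0,0],"angular":[0,0,0],"claw":-1},{"slide":[0,0,0],"angular":[0,0,0],"claw":-1},{"slide":[0,0,0],"angular":[0,0,0],"claw":-1},{"slide":[0,0,0],"angular":[0,0,0],"claw":-1}]' >/dev/null
python3 -m creep '[{"slide":[0,0,0],"angular":[0,0,0],"claw":-1},{"slide":[0,0,0],"angular":[0,0,0],"claw":-1},{"slide":[0,0,0],"angular":[0,0,0],"claw":-1},{"slide":[0,0,0],"angular":[0,0,0],"claw":-1},{"slide":[0,0,0],"angular":[0,0,0],"claw":-1},{"slide":[0,0,0],"angular":[0,0,0],"claw":-1},{"slide":[0,0,0],"angular":[0,0,0],"claw":-1},{"slide":[0,0,0],"angular":[0,0,0],"claw":-1},{"slide":[0,0,0],"angular":[0,0,0],"claw":-1}]'
python3 d.py .511,-.2342,.074
python3 - <<'E'
from h import *
cv2.imwrite('pics/s5.png',cv2.resize(viewer.snapshot('side')[140:310,240:440],(800,600)))
E
```

```text
t: 13.22
tcp_pos: [0.5111, -0.2343, 0.074]
tool_rot: [0.975, 0.224, -0.0, -0.0]
force: [0.1, 0.7, -0.1]
finger_gap: -0.001
gripper_force: 0.0
13.2167 [ 0.5111 -0.2343  0.074 ] tilt [-0.  0. -1.] F [ 0.1  0.7 -0.1] gap -0.0009570900053782313
to go cm [-0.   -0.02  0.  ]
```

View pics/s5.png

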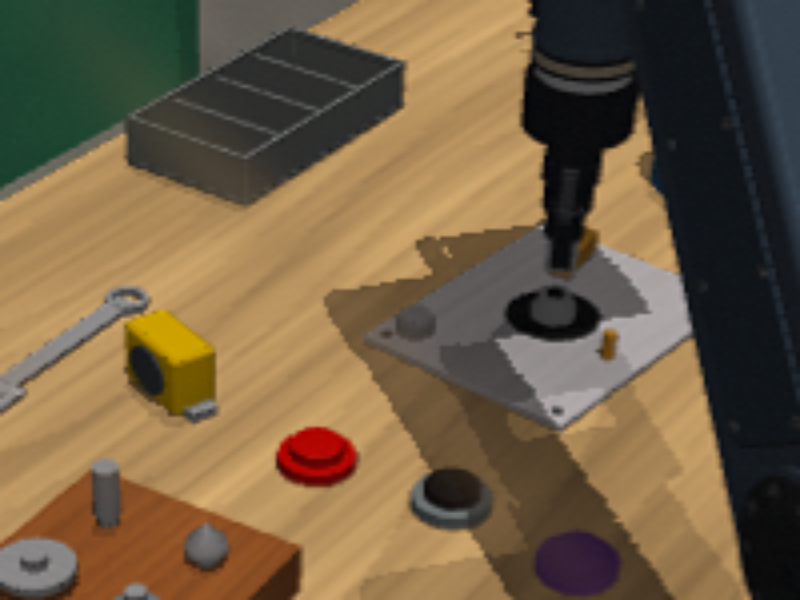

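The side view shows the tips at (562,270), just above the collet top at (555,292) with a clear gap. Everything else is undisturbed.

```bash
python3 -c "from station import ticket; print(ticket.sign_off())"
```

```text
the job is handed in; nothing more can be done
None
```

The job is handed in at about 13 s: the call button was pressed to its stop and sprang back, the slot cutter was pointed at from about 25 mm for over two seconds, and the arm finished pointing about 25 mm above the collet, touching nothing.

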